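Bring the longest objective to the working position, unscrew it and put it in the tray

ROBOT

A 6-joint arm with a two-finger parallel gripper is mounted at the origin on the work surface. World frame = base frame: x ahead of the robot, y to its left, z up, the work surface at z = 0. Lengths are in m, angles in rad, forces in N, time in s.
With the tool pointing down it reaches from about 0.35 to 0.775 m from the base axis. Payload 7.3 kg.
Tool frame: the origin (TCP) lies between the finger pads; the fingertips stand 17 mm ahead of it and the grasp point (between the pads) lies 2 mm behind it; z points along the fingers, y is the direction in which the jaws open and shut (so a half turn about z gives the same grasp; the last joint's range is limited). The gripper opens to 92 mm and grips with 3 to 60 N. Pads are 19 mm wide; open, the fingers measure 130 mm over their backs; the gripper's body (75 mm by 190 mm) begins 47 mm behind the grasp point.
Start: joints at [0.963, 0.342, 1.524, -0, 1.275, -0.146], TCP at [0.234, 0.47, 0.244] pointing down, gripper open.
Joint ranges: [-2.53, 2.53], [-0.77, 2.02], [0.04, 2.7], [-1, 4.14], [0.28, 2.66], [-3.11, 3.11]. Speed limits (rad/s): [2.57, 2.57, 3.14, 3.14, 3.14, 3.14].

INTERFACE

Orientations are given as [roll, pitch, yaw] about the fixed x, y, z axes, in that order (R = Rz(yaw) Ry(pitch) Rx(roll)).
In Python, from cell import sensors, vision, hand_in gives the robot as it stands.
- The arm moves only by the tool step_arm, never from a script. Its argument "series" is a list of rows, each a list of 5 numbers: the opening, from 0 (shut) to 1 (fully open), then the shift along the world's x, y, z each as a share of 25 mm, from -1 to 1, then the turn about the world's z as a share of 0.08 rad, from -1 to 1. A call has 1 to 12 rows; each row shifts and turns the commanded pose from where the row before left it; what a row does not reach is not made up. A row lasts 1/10 s, in which the tool goes at most 50 mm and 8.59 degrees, less where a joint would pass 70% of its speed; a pose out of reach is approached as far as the arm can. A call with a number of a shift or a turn outside -1 to 1 is refused whole. A call with a gripper value outside its range is refused whole. The fingers move at their own pace and stop on an object; "squeeze" is the grip in N (left out, the last holds). Time passes only in rows, so rows that do not move let the fingers close. It gives the time, the measured TCP pose, the force and the opening at its end, in the units of the state.
- sensors.observe(): the state, without advancing time (a new reading comes with each control period).
- vision.read_camera(name): name is "scene" or "side" or "wrist"; returns a dict with "pixels" (480x640x3 uint8, blue, green, red), "range_z" (480x640 float32, m along the optical axis (not along the pixel's ray), 0 where there is no reading), "camera_matrix" (3x3 intrinsics, pixels), "pose" (4x4, takes a point from camera to world coordinates). Camera axes: x right, y down, z forward; pixel columns grow to the right and rows downward; lengths in m; the calibration is good to about 2 mm. The wrist camera is an equidistant fisheye: a pixel r from the principal point sees the ray r / f radians off the axis. A picture is of the moment at which its call begins.
- hand_in(): hands the job in, once; it reports no verdict.
The state is a dict: "time": time; "qpos": joint angles; "qvel": joint speeds; "joint_efforts": joint torques, N m; "tool_pos": TCP position; "tool_rot": TCP orientation; "contact_force": force on the tool from outside, world axes, zero at the start; "torque": the same for the moment, N m; "opening": finger opening in m.
Only numpy, scipy, OpenCV 4.12 (cv2) and the standard library are available. Lean on these libraries where they do the work, as an engineer would, in place of code of your own. Each camera call takes 0.05 s, during which the arm holds its last target.

TASK

The longest of the four objectives on this inverted microscope has to come off for cleaning. Turn the turret by the lobes of its grip ring, never by the objectives, until the longest objective clicks into the upright working position, then unscrew it and lift it out. Set it down gently, upright with its lens up, in an empty cell of the divided tray; leave the turret clicked where it is and the other parts where they stand.

Things in the scene. Friction and masses are not known exactly. Their poses are not given: they have to be found in the camera images.
- turret (a joint): How far the turret has turned since the start, rad, counter-clockwise seen from above. Turns endlessly, click-stop every quarter turn (wherever a mount is in the working position): a spring roller pulls it home from within 25 deg and yields at 0.5 N m (7 N at a lobe). It starts at a stop or resting between two, with the long objective anywhere away from the working position.
- turret_axis (a point): Centre of the black turret (130 mm across its ring), in the plane of the mount faces; z = turret axis, leaning 15 deg from vertical, away from the optical axis. Four mounts 42 mm from the axis, a quarter turn apart, each leaning 15 deg outward, so only the one in the working position is upright. Turret of an inverted microscope, stage taken off.
- optical_axis (a point): Point 150 mm above the table on the microscope's upright optical axis: centre of a mount face in the working position. The turret centre is 41 mm from here horizontally (rear). Around the turret the base is at most 93 mm high; front block (125 mm from here) and rear block (155 mm) 172 mm high; beyond the front block the eyepieces reach 0.31 m.
- mount_face (a point): Centre of the mount face (seat) under the long objective, on a round boss 38 mm across; z = mount axis, out of the turret. Coarse two-start right-hand thread of 12 mm lead: the objective is free after about 140 deg counter-clockwise seen from above, having risen 5 mm; it then lifts straight out (9 mm more to clear).
- objective_long_mid (a point): Middle (half-way up) of the longest objective, bare aluminium, 53.5 mm tall: threaded stub 13.5 mm long, 20 mm across (hidden at the start); collar 33 mm across, 3 mm high, underside on the mount face; straight barrel 26 mm across, 3 to 33 mm above that underside; tapered nose to 40 mm. This point is 13.25 mm above the underside, 26.75 mm above the stub's foot. z to the lens. 0.16 kg.
- lobe0 (a point): Grip lobe 0 of the ring, one of four alike: 12 mm wide (along the ring), 20 mm long (60 to 80 mm from the turret axis), 28 mm tall: 18 below and 10 above this point. This point: 73 mm from the turret axis, 45 deg counter-clockwise round the ring from the long objective's mount; z along the turret axis. The ring inside the lobes: radius 65 mm, its top 2 mm below this point.
- lobe1 (a point): Grip lobe 1 of the ring, one of four alike: 12 mm wide (along the ring), 20 mm long (60 to 80 mm from the turret axis), 28 mm tall: 18 below and 10 above this point. This point: 73 mm from the turret axis, 135 deg counter-clockwise round the ring from the long objective's mount; z along the turret axis. The ring inside the lobes: radius 65 mm, its top 2 mm below this point.
- lobe2 (a point): Grip lobe 2 of the ring, one of four alike: 12 mm wide (along the ring), 20 mm long (60 to 80 mm from the turret axis), 28 mm tall: 18 below and 10 above this point. This point: 73 mm from the turret axis, 225 deg counter-clockwise round the ring from the long objective's mount; z along the turret axis. The ring inside the lobes: radius 65 mm, its top 2 mm below this point.
- lobe3 (a point): Grip lobe 3 of the ring, one of four alike: 12 mm wide (along the ring), 20 mm long (60 to 80 mm from the turret axis), 28 mm tall: 18 below and 10 above this point. This point: 73 mm from the turret axis, 315 deg counter-clockwise round the ring from the long objective's mount; z along the turret axis. The ring inside the lobes: radius 65 mm, its top 2 mm below this point.
- objective_stubby: Stubby objective on the turret, 32 mm across, 20 mm tall, 90 deg counter-clockwise round the turret from the long one; origin at the centre of its mount face. Not to be touched.
- objective_medium: Medium objective, slender, 27 mm across, 28 mm tall, opposite the long one; origin at the centre of its mount face. Not to be touched.
- objective_low: Low objective, 28 mm across, 23 mm tall, 270 deg counter-clockwise from the long one; origin at the centre of its mount face. Not to be touched.
- cell0 (a point): Centre of the floor of empty cell 0; z up, x along the tray's long side, -y towards the occupied row. Wooden tray 184 x 124 mm, fixed, two rows of three cells at 60 mm pitch, about 56 mm square inside; floor 4 mm above the table, walls 4 mm thick and 18 mm above the floor. cell0, cell1, cell2 are empty; the other row (60 mm to -y) holds two canisters and an eyepiece.
- cell1 (a point): Centre of the floor of empty cell 1; z up, x along the tray's long side, -y towards the occupied row. Wooden tray 184 x 124 mm, fixed, two rows of three cells at 60 mm pitch, about 56 mm square inside; floor 4 mm above the table, walls 4 mm thick and 18 mm above the floor. cell0, cell1, cell2 are empty; the other row (60 mm to -y) holds two canisters and an eyepiece.
- cell2 (a point): Centre of the floor of empty cell 2; z up, x along the tray's long side, -y towards the occupied row. Wooden tray 184 x 124 mm, fixed, two rows of three cells at 60 mm pitch, about 56 mm square inside; floor 4 mm above the table, walls 4 mm thick and 18 mm above the floor. cell0, cell1, cell2 are empty; the other row (60 mm to -y) holds two canisters and an eyepiece.
- canister_tall_mid (a point): Middle of a grey canister with a black cap, 36 mm across, 50 mm tall, standing in the tray. Leave.
- canister_low_mid (a point): Middle of a grey canister with a black cap, 38 mm across, 36 mm tall, standing in the tray. Leave.
- eyepiece_mid (a point): Middle of a black eyepiece, 33 mm across, 44 mm tall, standing in the tray. Leave.
Not all that is in view belongs to the job. Of the things shaped like the part that bears objective_long_mid, the bare steel one is meant.

How it is judged:
On the way, in this order (a step that is already met when the one before it is completed fails the run):
1. The longest objective, still screwed home, stands upright in the working position with the turret on its click-stop (angle between mount_face's own z axis and vertical below 0.08 rad and distance between mount_face and optical_axis below 0.006 m and distance between objective_long_mid and mount_face below 0.0165 m and angle between objective_long_mid's own z axis and vertical below 0.12 rad), for 0.2 s.
2. Unscrewed and lifted clear of the turret, which is still on that click-stop (z of objective_long_mid in the frame of mount_face above 0.04 m and angle between mount_face's own z axis and vertical below 0.08 rad and distance between mount_face and optical_axis below 0.006 m), for 0.1 s.
At the end, for the whole second after the job is handed in: The longest objective stands upright (7 deg), at rest on the floor of one of the three empty cells; the turret is on the click-stop, its empty mount in the working position (6 mm, 4.5 deg); canisters and eyepiece are within 20 mm of where they stood (angle between mount_face's own z axis and vertical below 0.08 rad and distance between mount_face and optical_axis below 0.006 m and ((horizontal distance between objective_long_mid and cell0 below 0.022 m and z of objective_long_mid in the frame of cell0 between 0.024 and 0.03 m) or (horizontal distance between objective_long_mid and cell1 below 0.022 m and z of objective_long_mid in the frame of cell1 between 0.024 and 0.03 m) or (horizontal distance between objective_long_mid and cell2 below 0.022 m and z of objective_long_mid in the frame of cell2 between 0.024 and 0.03 m)) and angle between objective_long_mid's own z axis and vertical below 0.12 rad and linear speed of objective_long below 0.02 m/s and distance of each of canister_tall_mid, canister_low_mid, eyepiece_mid from where it was at the start of the episode below 0.02 m); the robot touches nothing.
It fails at once if One of the other objectives is pushed (over 4 N) (contact force between any of the fingers, the arm and objective_stubby above 4 N or contact force between any of the fingers, the arm and objective_medium above 4 N or contact force between any of the fingers, the arm and objective_low above 4 N).
It fails at once if The longest objective is pushed or gripped (over 4 N) while it is not yet in the working position (angle between mount_face's own z axis and vertical above 0.14 rad and contact force between any of the fingers, the arm and objective_long above 4 N).
It fails at once if The longest objective is dropped (moves faster than 0.45 m/s, a fall of about 10 mm, while off the turret and not held) (linear speed of objective_long above 0.45 m/s and contact force between the fingers and objective_long below 0.05 N and distance between objective_long_mid and mount_face above 0.03 m).
It fails at once if A canister or the eyepiece is knocked more than 20 mm (distance of any of canister_tall_mid, canister_low_mid, eyepiece_mid from where it was at the start of the episode above 0.02 m).
It also fails if it takes over 72 s, if anything falls off the work surface, if the arm or the gripper's body presses on something with over 40 N, if the wrist force passes 120 N, or if a joint passes its speed limit or range.

## Working session

There is one attempt and no reset: what is moved stays moved. The work goes in short steps, Python scripts to look and compute and a tool call to move; the robot and the scene stay as the last step left them, time stands still between calls to the robot, and variables do not carry over. Pictures are saved under pics/ and viewed, and the job is handed in when it is done.

Besides the shell and the picture viewer there is one more tool, called as name(argument=value, ...) on one line, values as JSON. step_arm: Moves the arm, as the interface text tells. Its arguments: {"type":"object","properties":{"series":{"type":"array","items":{"type":"array","items":{"type":"number","minimum":-1,"maximum":1}}},"squeeze":{"type":"number"}},"required":["series"]}

```bash
ls; mkdir -p pics; cat > h.py <<'E'
import numpy as np, cv2
from cell import sensors, vision, hand_in
def grab(n,tag):
    d=vision.read_camera(n); np.savez('pics/%s.npz'%tag,**{k:np.asarray(v) for k,v in d.items()}); cv2.imwrite('pics/%s.png'%tag,d['pixels']); return d
def load(tag): return np.load('pics/%s.npz'%tag)
def cloud(d):
    K=d['camera_matrix'];z=d['range_z'];v,u=np.mgrid[:480,:640]
    P=np.stack([(u-K[0,2])/K[0,0]*z,(v-K[1,2])/K[1,1]*z,z],-1)
    W=P@d['pose'][:3,:3].T+d['pose'][:3,3]; W[z==0]=np.nan
    return W
E
python3 - <<'E'
from h import *
print(sensors.observe())
for n in ['scene','side','wrist']:
    d=grab(n,n+'0'); print(n,d['camera_matrix'].round(1).tolist(),d['pose'].round(3).tolist())
E
```

```text
pics
{'time': 0.0, 'qpos': array([ 9.62996379e-01,  3.42712788e-01,  1.52499759e+00, -1.55140169e-05,
        1.27544531e+00, -1.46003085e-01]), 'qvel': array([ 0.00090095, -0.00117212, -0.00034239, -0.00076247,  0.00037911,
        0.00010243]), 'joint_efforts': array([-9.16392273e-04, -4.31242132e+01, -2.44215381e+01,  7.18252128e-02,
        5.59131510e-02, -1.86590946e-04]), 'tool_pos': array([0.23367955, 0.46969363, 0.2430569 ]), 'tool_rot': array([-3.14004409e+00, -2.12720765e-04,  2.67980015e+00]), 'contact_force': array([-0.39600727, -0.6754242 , -0.94869056]), 'torque': array([ 0.05635476,  0.03022373, -0.04006402]), 'opening': 0.09175462974274418}
scene [[466.5, 0.0, 327.1], [0.0, 466.5, 241.6], [0.0, 0.0, 1.0]] [[-0.245, 0.817, -0.522, 0.95], [0.97, 0.208, -0.129, 0.015], [0.003, -0.538, -0.843, 0.839], [0.0, 0.0, 0.0, 1.0]]
side [[438.2, 0.0, 311.0], [0.0, 438.2, 245.1], [0.0, 0.0, 1.0]] [[-0.972, -0.171, 0.162, 0.402], [-0.235, 0.725, -0.648, 0.341], [-0.007, -0.668, -0.744, 0.611], [0.0, 0.0, 0.0, 1.0]]
wrist [[371.6, 0.0, 321.9], [0.0, 371.6, 237.8], [0.0, 0.0, 1.0]] [[0.446, 0.86, 0.249, 0.166], [0.895, -0.428, -0.126, 0.502], [-0.002, 0.279, -0.96, 0.383], [0.0, 0.0, 0.0, 1.0]]
```

View pics/scene0.png

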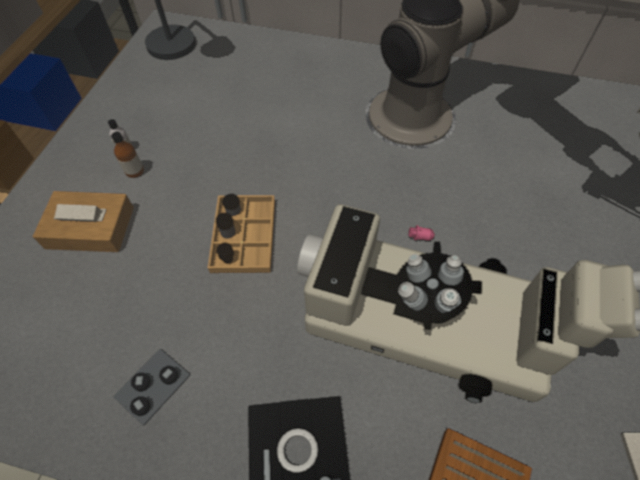

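View pics/side0.png

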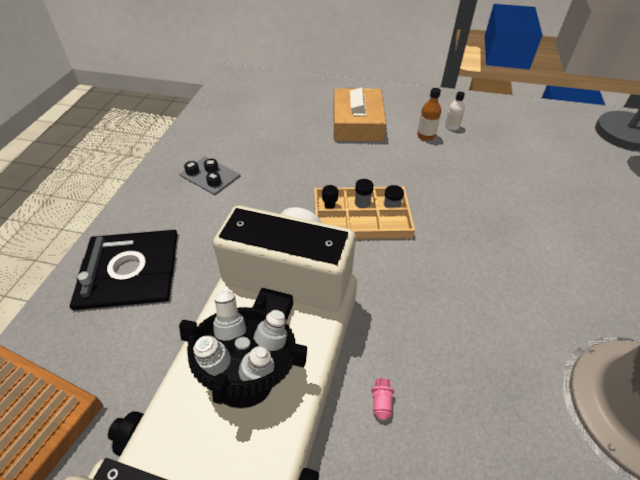

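View pics/wrist0.png

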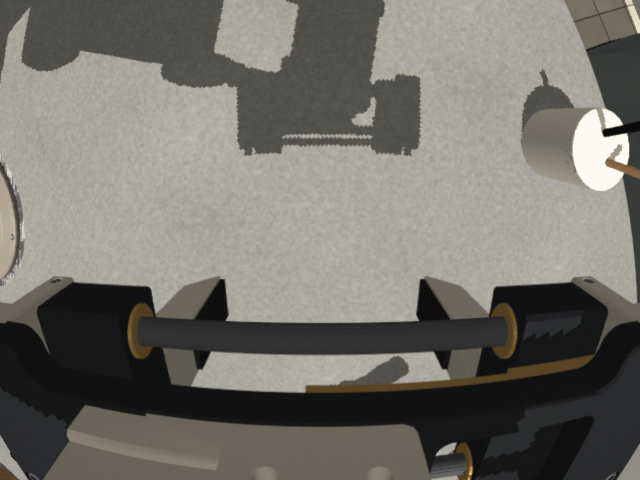

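```bash
python3 - <<'E'
from h import *
for t,(u0,v0,w,hh),s in [('side0',(165,270,160,150),5),('scene0',(375,230,125,110),6),('scene0',(200,185,85,95),6)]:
    d=load(t); c=d['pixels'][v0:v0+hh,u0:u0+w]; cv2.imwrite(f'pics/{t}_{u0}.png',cv2.resize(c,None,fx=s,fy=s,interpolation=cv2.INTER_CUBIC)[:600,:800])
    W=cloud(d)
    if t=='scene0': continue
d=load('side0');W=cloud(d)
# above 120mm near turret: top map
m=(W[...,2]>0.12)&(W[...,2]<0.22)
vv,uu=np.where(m); print(np.nanmin(W[m],0),np.nanmax(W[m],0))
E
```

```text
[ 0.44418191 -0.13039211  0.12000245] [0.63509989 0.28319826 0.175812  ]
```

View pics/side0_165.png

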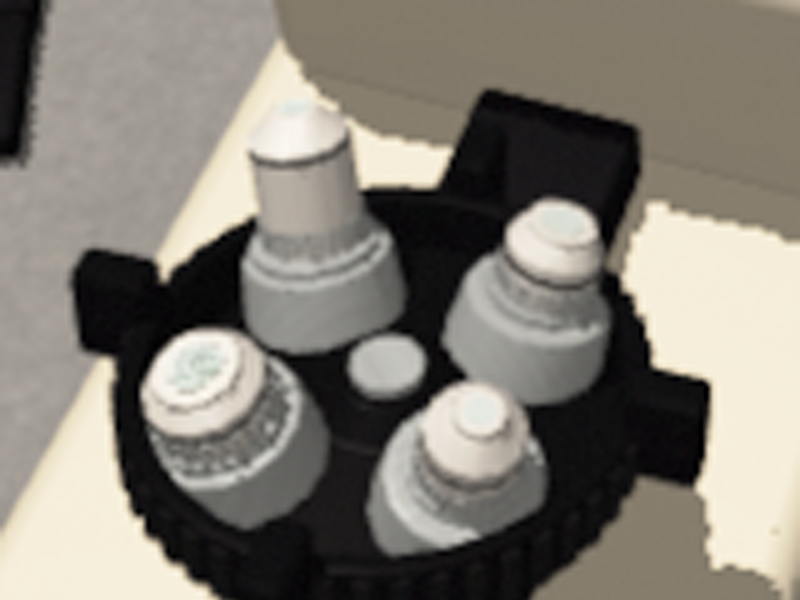

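View pics/scene0_375.png

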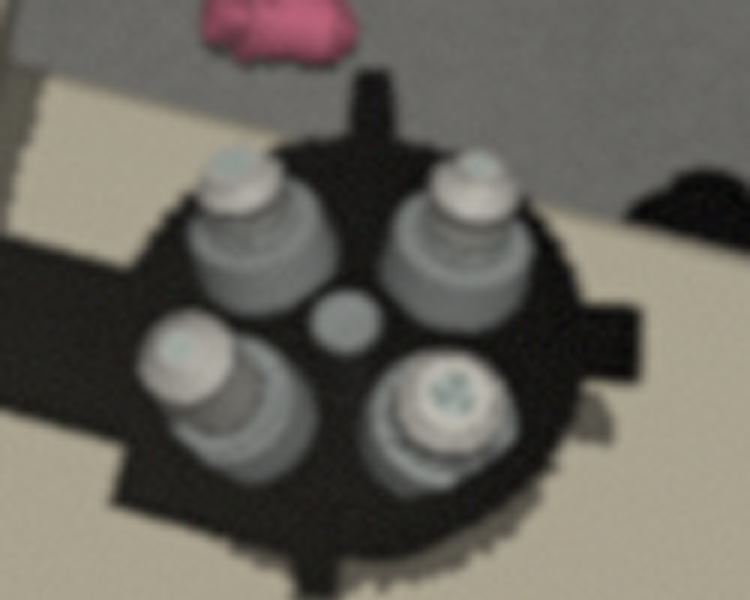

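View pics/scene0_200.png

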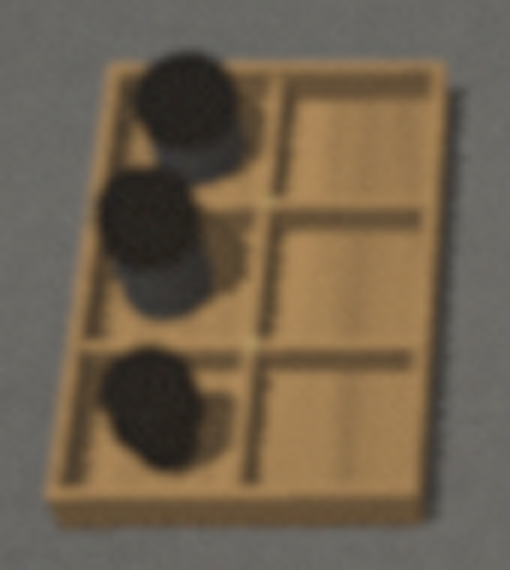

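```bash
cat >> h.py <<'E'
from scipy.optimize import least_squares
def geom(p):
    xo,yo,psi,th=p[:4]   # psi: direction of front (world yaw); th: angle of long mount ccw from working pos
    f=np.array([np.cos(psi),np.sin(psi),0]); z=np.array([0,0,1.]); c,s=np.cos(np.radians(15)),np.sin(np.radians(15))
    zt=c*z-s*f; ft=c*f+s*z; lt=np.cross(zt,ft); O=np.array([xo,yo,.15]); C=O-.042*ft
    return O,C,zt,ft,lt
def mount(p,k): # k quarter index
    O,C,zt,ft,lt=geom(p); a=p[3]+k*np.pi/2; d=np.cos(a)*ft+np.sin(a)*lt
    c,s=np.cos(np.radians(15)),np.sin(np.radians(15))
    return C+.042*d, c*zt+s*d
def lobe(p,k,r=.073,h=0,t=0):
    # h measured rel. to lobe point height LZ above mount plane
    O,C,zt,ft,lt=geom(p); a=p[3]+np.pi/4+k*np.pi/2; d=np.cos(a)*ft+np.sin(a)*lt; e=np.cross(zt,d)
    return C+r*d+t*e+h*zt
def proj(d,X):
    q=np.linalg.inv(d['pose'])@np.append(X,1); K=d['camera_matrix']; return np.array([K[0,0]*q[0]/q[2]+K[0,2],K[1,1]*q[1]/q[2]+K[1,2]])
E
python3 - <<'E'
from h import *
S=load('side0');C=load('scene0')
h=[.040,.020,.028,.023]
ps=np.array([(295,108),(200,360),(480,412),(570,228)])/5+[165,270]
pc=np.array([(178,347),(455,395),(480,165),(233,162)])/6+[375,230]
Ws=cloud(S);Wc=cloud(C)
for k in range(4):
    print(k,Ws[int(ps[k][1]),int(ps[k][0])].round(4),Wc[int(pc[k][1]),int(pc[k][0])].round(4))
def f(p):
    r=[]
    for k in range(4):
        m,a=mount(p,k)
        r+=list(proj(S,m+h[k]*a)-ps[k])+list(proj(C,m+h[k]*a)-pc[k])
    return np.array(r)
best=None
for psi in np.arange(-3,3.2,.5):
  for th in np.arange(-3,3.2,.5):
    s=least_squares(f,[.54,.1,psi,th]); 
    if best is None or s.cost<best.cost: best=s
p=best.x; print(p, best.cost, best.fun.round(1)); np.save('p.npy',p)
O,Cc,zt,ft,lt=geom(p); print(O,Cc)
for k in range(4): print('mount',k,mount(p,k)[0],'lobe',lobe(p,k), np.degrees((p[3]+np.pi/4+k*np.pi/2)%(2*np.pi)))
E
```

```text
0 [0.5861 0.0545 0.1672] [0.5881 0.0529 0.1689]
1 [0.5817 0.1259 0.1659] [0.5825 0.1266 0.1659]
2 [0.5141 0.1262 0.1723] [0.5149 0.1258 0.174 ]
3 [0.5138 0.0616 0.1493] [0.5186 0.0597 0.1524]
[ 0.55245149  0.14075976  1.49654993 -2.28069194] 6.011419915587384 [ 0.1 -0.7  0.4 -1.4 -1.2  0.6 -0.1 -1.1 -0.3 -0.3  0.7 -0.7 -1.2 -1.4
  0.6 -1. ]
[0.55245149 0.14075976 0.15      ] [0.54944216 0.10030264 0.1391296 ]
mount 0 [0.57924711 0.07157165 0.13204477] lobe [0.62242818 0.10020723 0.14055477] 274.32597740277436
mount 1 [0.5790228  0.12895599 0.14737404] lobe [0.54916647 0.17082909 0.15796956] 4.325977402774358
mount 2 [0.5196372  0.12903363 0.14621443] lobe [0.47645613 0.10039805 0.13770443] 94.32597740277436
mount 3 [0.51986152 0.07164928 0.13088516] lobe [0.54971784 0.02977619 0.12028964] 184.32597740277436
```

```bash
python3 - <<'E'
from h import *
p=np.load('p.npy');O,C,zt,ft,lt=geom(p)
for t in ['side0','scene0']:
    W=cloud(load(t)); R=W-C; a=R@ft;b=R@lt;h=R@zt; rr=np.hypot(a,b); ang=np.degrees(np.arctan2(b,a))%360
    m=(rr>.067)&(rr<.084)&(h>-.02)&(h<.03)
    for k in range(4):
        A0=(np.degrees(p[3])+45+90*k)%360
        mm=m&(abs((ang-A0+180)%360-180)<12)
        hh=h[mm]; 
        if mm.sum()<4: continue
        top=mm&(h>np.percentile(hh,90)-.003); da=(ang[top]-A0+180)%360-180
        print(t,'lobe',k,mm.sum(),'htop',np.percentile(hh,[50,90,98]).round(4),'t mm',np.percentile(.073e3*np.radians(da),[3,50,97]).round(1),'rmax',rr[mm].max().round(4))
    # ring top
    m=(rr>.061)&(rr<.0645)&(h>-.02)&(h<.01); print('ring',np.nanmedian(h[m]).round(4),m.sum())
    # blocks
    m=(abs(W[...,2]-.172)<.006)&(abs(b)<.12)&(abs(a)>.06)
    for nm,s in (('front',m&(a>0)),('rear',m&(a<0))):
        q=W[s]; 
        if len(q)<30: continue
        rect=cv2.minAreaRect((q[:,:2]*1000).astype(np.float32)); print(t,nm,rect,len(q))
    m=(W[...,2]>.014)&(W[...,2]<.03)&(abs(W[...,0]-.5)<.3)
    q=W[m]; 
    mm=m&(W[...,1]<-.15)&(W[...,1]>-.5); q=W[mm]
    if len(q): print('tray?',q.min(0).round(3),q.max(0).round(3),cv2.minAreaRect((q[:,:2]*1000).astype(np.float32)))
E
```

```text
side0 lobe 0 207 htop [0.0025 0.0089 0.0097] t mm [-3.8  2.2  7.2] rmax 0.0804
side0 lobe 1 328 htop [0.0026 0.0094 0.0103] t mm [-5.3  0.3  5.3] rmax 0.0816
side0 lobe 2 240 htop [0.0015 0.0093 0.0101] t mm [-5.4 -1.2  6. ] rmax 0.0791
side0 lobe 3 78 htop [0.0081 0.0093 0.01  ] t mm [-4.3  0.9  6.5] rmax 0.0803
ring -0.0044 1109
side0 front ((571.6881103515625, 234.36398315429688), (146.47146606445312, 53.87120056152344), 55.200740814208984) 959
side0 rear ((540.7952880859375, -54.51546096801758), (74.83010864257812, 179.72329711914062), 87.01455688476562) 4537
tray? [ 0.354 -0.372  0.014] [ 0.8   -0.153  0.03 ] ((576.2386474609375, -264.4435729980469), (443.65740966796875, 215.14599609375), 1.1018352508544922)
scene0 lobe 0 129 htop [0.0069 0.0108 0.0117] t mm [-4.9  0.2  5.5] rmax 0.0828
scene0 lobe 1 117 htop [0.0063 0.0106 0.0116] t mm [-6.8 -0.8  4.4] rmax 0.0795
scene0 lobe 2 42 htop [0.0091 0.0108 0.0129] t mm [-4.   1.   6.4] rmax 0.0781
scene0 lobe 3 93 htop [0.0063 0.0105 0.0113] t mm [-2.1  3.6  8.3] rmax 0.0804
ring -0.0027 372
scene0 front ((581.0031127929688, 258.1938781738281), (146.08364868164062, 160.63671875), 25.035356521606445) 1806
scene0 rear ((542.6827392578125, -56.622337341308594), (79.8270034790039, 185.06983947753906), 86.61099243164062) 3897
tray? [ 0.353 -0.374  0.014] [ 0.8  -0.15  0.03] ((576.659912109375, -262.14422607421875), (447.4162902832031, 220.47036743164062), 0.4969962537288666)
```

```bash
cat >> h.py <<'E'
def atz(d,u,v,z):
    K=d['camera_matrix'];r=d['pose'][:3,:3]@np.array([(u-K[0,2])/K[0,0],(v-K[1,2])/K[1,1],1]);o=d['pose'][:3,3];return o+r*(z-o[2])/r[2]
E
python3 - <<'E'
from h import *
d=load('scene0'); q=np.array([atz(d,200+x/6,185+y/6,.022)[:2] for x,y in [(110,62),(445,62),(420,497),(45,490)]]); print(q.round(4)); print(np.linalg.norm(np.roll(q,-1,0)-q,axis=1),q.mean(0))
s=load('side0');cv2.imwrite('pics/tr.png',cv2.resize(s['pixels'][170:250,300:425],None,fx=6,fy=6,interpolation=cv2.INTER_CUBIC))
def f(x):
    p=np.array([x[0],x[1],1.513,x[2]]);r=[]
    for k in range(4):
        m,a=mount(p,k)
        r+=list(proj(s,m+h[k]*a)-ps[k])+list(proj(d,m+h[k]*a)-pc[k])
    return np.array(r)
h=[.040,.020,.028,.023]
ps=np.array([(295,108),(200,360),(480,412),(570,228)])/5+[165,270]
pc=np.array([(178,347),(455,395),(480,165),(233,162)])/6+[375,230]
b=least_squares(f,[.55,.14,-2.28]);print(b.x,b.cost);np.save('p.npy',[b.x[0],b.x[1],1.513,b.x[2]])
E
```

```text
[[ 0.3853 -0.3736]
 [ 0.3548 -0.2538]
 [ 0.5325 -0.206 ]
 [ 0.5608 -0.3283]]
[0.12364897 0.18400456 0.1255707  0.18121916] [ 0.45835983 -0.29042286]
[ 0.55167399  0.14081288 -2.29776629] 6.031384026998948
```

View pics/tr.png

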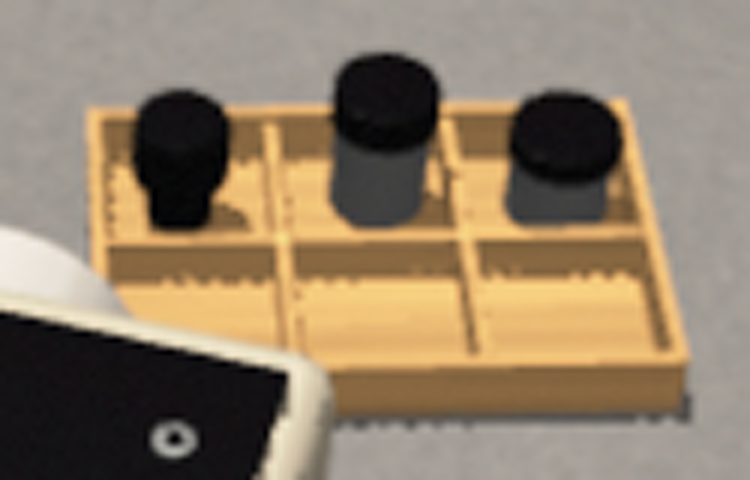

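step_arm(series=[[0.33, 0.4, -0.98, 0, -1], [0.33, 0.4, -0.98, 0, -1], [0.33, 0.4, -0.98, 0, -1], [0.33, 0.4, -0.98, 0, -1], [0.33, 0.5, -0.98, 0, -1], [0.33, 0.5, -0.98, 0, -1], [0.33, 0.5, -0.98, 0, -1], [0.33, 0.5, -0.98, 0, -1], [0.33, 0.6, -0.98, 0, -1], [0.33, 0.6, -0.98, 0, -1], [0.33, 0.6, -0.98, 0, -1], [0.33, 0.6, -0.98, 0, -1]])

```text
time: 1.35
tool_pos: [0.3843, 0.1749, 0.2437]
tool_rot: [-3.141, -0.0, 1.716]
contact_force: [1.1, 0.8, 0.4]
opening: 0.03
```

```bash
python3 - <<'E'
from h import *
p=np.load('p.npy')
print(sensors.observe()['qpos'].round(3))
for dt in np.arange(0,2.31,.2):
    q=p.copy();q[3]+=dt; L=lobe(q,1,r=.079,h=0); print(round(dt,2),L.round(4),'tcpz',round(L[2]+.008,4),'yaw',round(1.513+.058-.015+dt,3))
q=p.copy();q[3]=0;L=lobe(q,1,r=.079);print('end',L)
E
```

```text
[0.245 0.153 1.782 0.    1.207 0.1  ]
0.0 [0.5491 0.1766 0.1595] tcpz 0.1675 yaw 1.556
0.2 [0.5334 0.1751 0.1589] tcpz 0.1669 yaw 1.756
0.4 [0.5184 0.1706 0.1575] tcpz 0.1655 yaw 1.956
0.6 [0.5046 0.1634 0.1553] tcpz 0.1633 yaw 2.156
0.8 [0.4925 0.1536 0.1525] tcpz 0.1605 yaw 2.356
1.0 [0.4828 0.1416 0.1492] tcpz 0.1572 yaw 2.556
1.2 [0.4756 0.1281 0.1454] tcpz 0.1534 yaw 2.756
1.4 [0.4715 0.1134 0.1414] tcpz 0.1494 yaw 2.956
1.6 [0.4704 0.0982 0.1373] tcpz 0.1453 yaw 3.156
1.8 [0.4725 0.0831 0.1333] tcpz 0.1413 yaw 3.356
2.0 [0.4776 0.0686 0.1295] tcpz 0.1375 yaw 3.556
2.2 [0.4856 0.0555 0.1262] tcpz 0.1342 yaw 3.756
end [0.49044557 0.04967062 0.1246716 ]
```

step_arm(series=[[0.33, 1, 0, 0, -1], [0.33, 1, 0.08, 0, -0.9], [0.33, 1, 0, 0, 0], [0.33, 1, 0, 0, 0], [0.33, 1, 0, 0, 0], [0.33, 1, 0, 0, 0], [0.33, 0.6, 0, -0.4, 0], [0.33, 0, 0, -0.6, 0], [0.33, 0, 0, -0.6, 0]])

```text
time: 2.25
tool_pos: [0.5492, 0.1779, 0.2027]
tool_rot: [-3.141, 0.0, 1.567]
contact_force: [-0.3, -0.8, -0.4]
opening: 0.0304
```

```bash
python3 - <<'E'
from h import *
s=grab('side','s1');grab('wrist','w1')
cv2.imwrite('pics/s1c.png',cv2.resize(s['pixels'][240:440,140:400],None,fx=3,fy=3))
E
```

```text
(no output)
```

View pics/s1c.png

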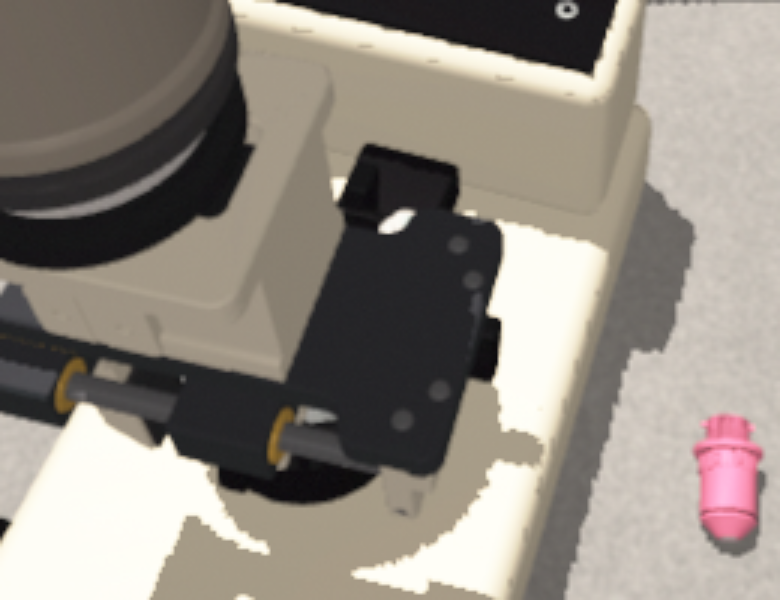

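View pics/w1.png

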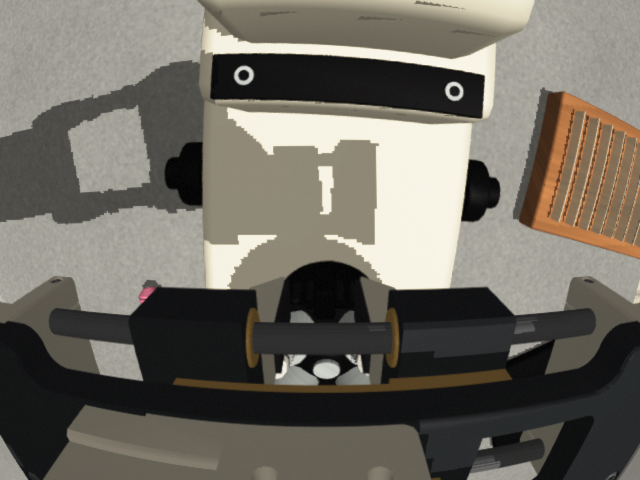

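step_arm(series=[[0.33, 0, 0, -0.6, 0], [0.33, 0, 0, -0.6, 0], [0.33, 0, 0, -0.22, 0], [0.33, 0, 0, 0, 0]])

```text
time: 2.75
tool_pos: [0.5486, 0.178, 0.1681]
tool_rot: [-3.141, 0.0, 1.568]
contact_force: [0.1, -0.4, 1.3]
opening: 0.0303
```

```bash
python3 - <<'E'
from h import *
p=np.load('p.npy')
L=[]
for i in range(31):
    q=p.copy();q[3]+=i*.08; L.append(lobe(q,1,r=.079))
D=np.diff(L,axis=0)/.025
for i,d in enumerate(D): print(i+1,d.round(2).tolist(),np.round(L[i+1],4))
E
```

```text
1 [-0.25, -0.01, -0.01] [0.5428 0.1764 0.1594]
2 [-0.25, -0.03, -0.01] [0.5365 0.1757 0.1591]
3 [-0.25, -0.05, -0.02] [0.5304 0.1745 0.1587]
4 [-0.24, -0.07, -0.02] [0.5243 0.1728 0.1581]
5 [-0.24, -0.09, -0.03] [0.5184 0.1706 0.1575]
6 [-0.23, -0.1, -0.03] [0.5127 0.1681 0.1567]
7 [-0.22, -0.12, -0.04] [0.5072 0.165  0.1558]
8 [-0.21, -0.14, -0.04] [0.502  0.1616 0.1548]
9 [-0.2, -0.15, -0.04] [0.4971 0.1578 0.1537]
10 [-0.18, -0.17, -0.05] [0.4925 0.1536 0.1525]
11 [-0.17, -0.18, -0.05] [0.4883 0.149  0.1512]
12 [-0.15, -0.19, -0.05] [0.4845 0.1442 0.1499]
13 [-0.14, -0.21, -0.06] [0.4811 0.139  0.1484]
14 [-0.12, -0.22, -0.06] [0.4781 0.1337 0.1469]
15 [-0.1, -0.22, -0.06] [0.4756 0.1281 0.1454]
16 [-0.08, -0.23, -0.06] [0.4736 0.1223 0.1438]
17 [-0.06, -0.24, -0.06] [0.472  0.1164 0.1422]
18 [-0.04, -0.24, -0.06] [0.471  0.1104 0.1406]
19 [-0.02, -0.24, -0.07] [0.4704 0.1043 0.139 ]
20 [-0.0, -0.24, -0.07] [0.4704 0.0982 0.1373]
21 [0.02, -0.24, -0.06] [0.4708 0.0921 0.1357]
22 [0.04, -0.24, -0.06] [0.4718 0.0861 0.1341]
23 [0.06, -0.24, -0.06] [0.4732 0.0801 0.1325]
24 [0.08, -0.23, -0.06] [0.4752 0.0743 0.131 ]
25 [0.1, -0.23, -0.06] [0.4776 0.0686 0.1295]
26 [0.11, -0.22, -0.06] [0.4805 0.0632 0.1281]
27 [0.13, -0.21, -0.05] [0.4838 0.058  0.1268]
28 [0.15, -0.2, -0.05] [0.4875 0.0531 0.1255]
29 [0.17, -0.19, -0.05] [0.4916 0.0484 0.1244]
30 [0.18, -0.17, -0.04] [0.4961 0.0441 0.1233]
```

step_arm(series=[[0.33, -0.25, -0.02, -0.01, 1], [0.33, -0.25, -0.04, -0.02, 1], [0.33, -0.25, -0.06, -0.02, 1], [0.33, -0.24, -0.07, -0.02, 1], [0.33, -0.24, -0.09, -0.03, 1], [0.33, -0.23, -0.1, -0.03, 1], [0.33, -0.22, -0.12, -0.04, 1], [0.33, -0.21, -0.14, -0.04, 1], [0.33, -0.2, -0.15, -0.04, 1]])

```text
time: 3.65
tool_pos: [0.497, 0.1583, 0.1632]
tool_rot: [3.14, 0.001, 2.291]
contact_force: [0.4, -0.6, 0.4]
opening: 0.0304
```

```bash
python3 - <<'E'
from h import *
s=grab('scene','c2')
cv2.imwrite('pics/c2c.png',cv2.resize(s['pixels'][200:360,340:520],None,fx=4,fy=4))
E
```

```text
(no output)
```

View pics/c2c.png

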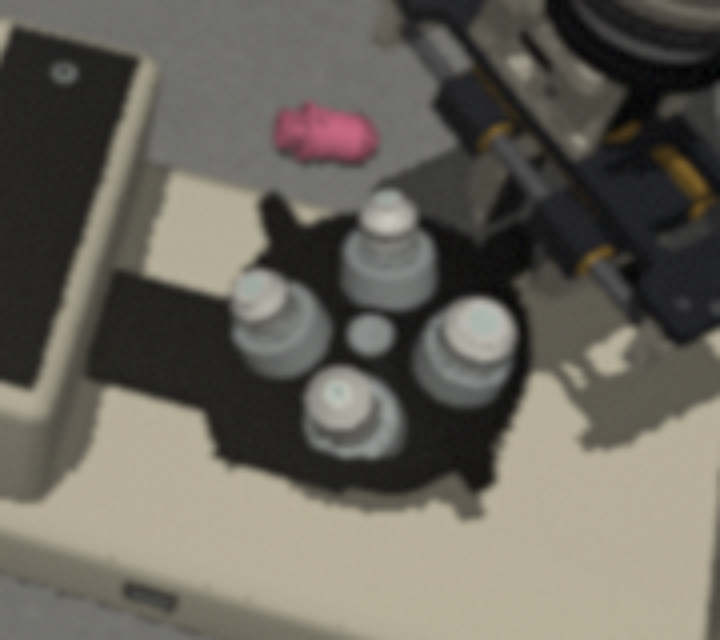

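step_arm(series=[[0.33, -0.18, -0.17, -0.05, 1], [0.33, -0.17, -0.18, -0.05, 1], [0.33, -0.15, -0.19, -0.05, 1], [0.33, -0.14, -0.21, -0.06, 1], [0.33, -0.12, -0.22, -0.06, 1], [0.33, -0.1, -0.22, -0.06, 1], [0.33, -0.08, -0.23, -0.06, 1], [0.33, -0.06, -0.24, -0.06, 1], [0.33, -0.04, -0.24, -0.06, 1], [0.33, -0.02, -0.24, -0.07, 1]])

```text
time: 4.7
tool_pos: [0.4714, 0.1052, 0.149]
tool_rot: [3.14, 0.004, 3.089]
contact_force: [1.3, 1.2, 1.3]
opening: 0.0305
```

step_arm(series=[[0.33, 0, -0.24, -0.07, 1], [0.33, 0.02, -0.24, -0.06, 1], [0.33, 0.04, -0.24, -0.06, 1], [0.33, 0.06, -0.24, -0.06, 1], [0.33, 0.08, -0.23, -0.06, 1], [0.33, 0.1, -0.23, -0.06, 1]])

```text
time: 5.3
tool_pos: [0.4787, 0.0685, 0.1393]
tool_rot: [-3.14, 0.002, -2.713]
contact_force: [0.7, -3.2, -0.4]
opening: 0.0301
```

```bash
python3 - <<'E'
from h import *
s=grab('scene','c3')
cv2.imwrite('pics/c3c.png',cv2.resize(s['pixels'][200:360,340:520],None,fx=4,fy=4))
E
```

```text
(no output)
```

View pics/c3c.png

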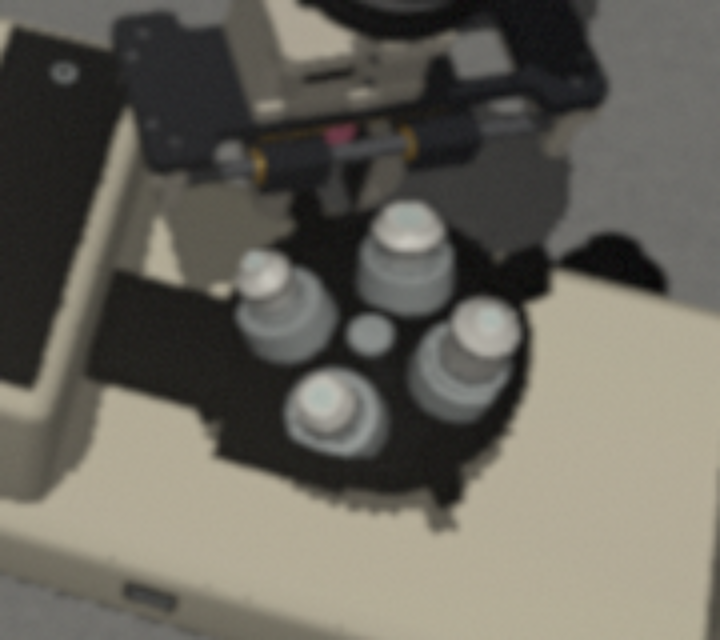

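step_arm(series=[[0.33, 0.11, -0.22, -0.04, 1], [0.33, 0.13, -0.21, -0.03, 1], [0.33, 0.15, -0.2, -0.02, 1], [0.33, 0.12, -0.13, 0, 0.7], [0.33, 0, 0, 0, 0], [0.33, 0, 0, 0, 0]])

```text
time: 5.95
tool_pos: [0.4908, 0.0504, 0.1366]
tool_rot: [-3.141, 0.001, -2.422]
contact_force: [-0.1, -0.8, -0.4]
opening: 0.0303
```

```bash
python3 - <<'E'
from h import *
s=grab('scene','c4')
cv2.imwrite('pics/c4c.png',cv2.resize(s['pixels'][200:360,340:520],None,fx=4,fy=4))
E
```

```text
(no output)
```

View pics/c4c.png

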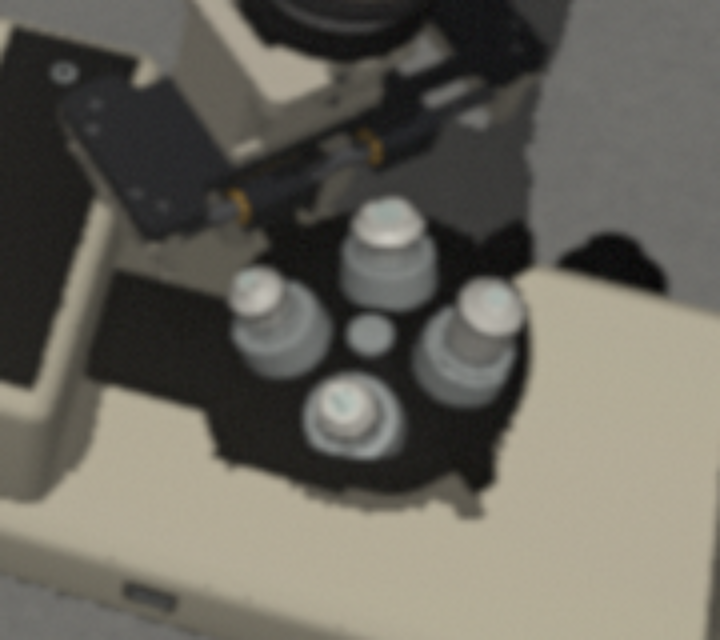

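step_arm(series=[[0.33, 0, 0, 0.6, 0], [0.33, 0, 0, 0.9, 0], [0.33, 0, 0, 1, 0], [0.33, 0, 0, 1, 0], [0.33, -0.5, 0, 1, -1], [0.33, -1, -0.3, 0, -1], [0.33, -1, -0.3, 0, -1], [0.33, -1, -0.3, 0, -1], [0.33, 0, 0, 0, -1], [0.33, 0, 0, 0, -1], [0.33, 0, 0, 0, -1], [0.33, 0, 0, 0, -1]])

```text
time: 7.2
tool_pos: [0.4027, 0.028, 0.2488]
tool_rot: [3.142, 0.0, -3.064]
contact_force: [-0.6, -0.7, 0.2]
opening: 0.0302
```

```bash
python3 - <<'E'
from h import *
s=grab('scene','c5')
cv2.imwrite('pics/c5c.png',cv2.resize(s['pixels'][230:340,380:500],None,fx=5,fy=5,interpolation=cv2.INTER_CUBIC))
s=grab('side','s5')
cv2.imwrite('pics/s5c.png',cv2.resize(s['pixels'][260:420,160:330],None,fx=4,fy=4,interpolation=cv2.INTER_CUBIC))
E
```

```text
(no output)
```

View pics/c5c.png

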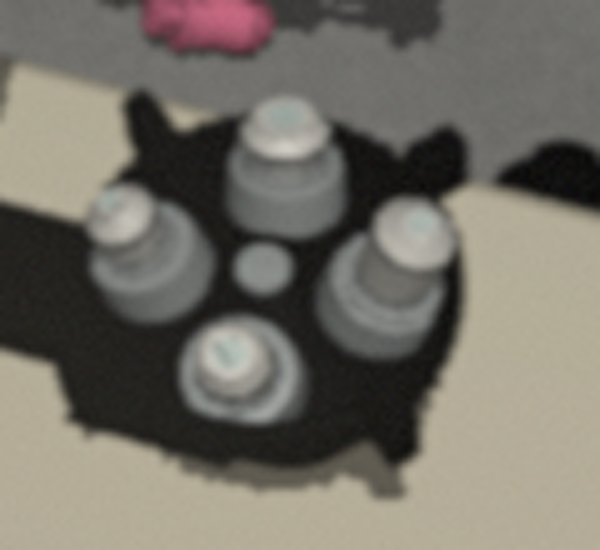

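View pics/s5c.png

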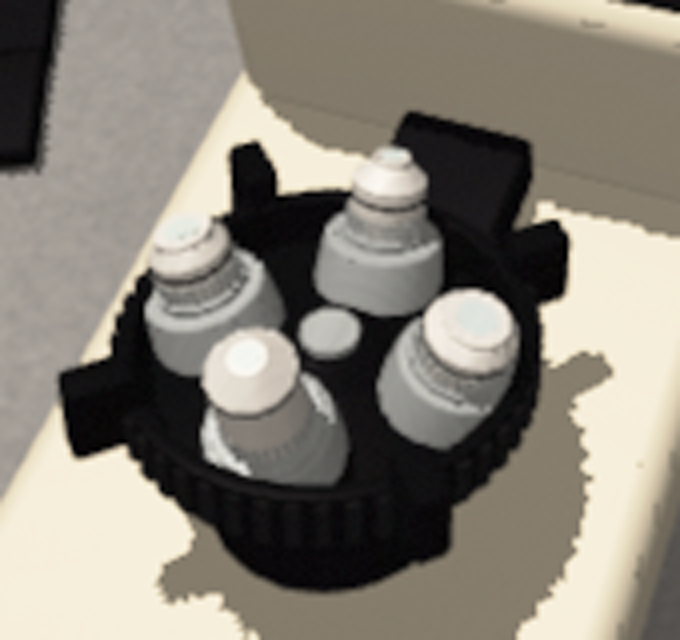

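```bash
python3 - <<'E'
from h import *
d=load('scene0') if 0 else load('c5'); s=load('s5')
h=[.040,.020,.028,.023]
ps=np.array([(247,355),(478,320),(395,157),(190,230)])/4+[160,260]
pc=np.array([(422,222),(287,112),(115,200),(230,348)])/5+[380,230]
def f(p,use=(0,1,2,3)):
    r=[]
    for k in use:
        m,a=mount(p,k); r+=list(proj(s,m+h[k]*a)-ps[k])+list(proj(d,m+h[k]*a)-pc[k])
    return np.array(r)
b=least_squares(f,[.55,.14,1.51,0]);print(b.x,b.cost,b.fun.round(1)); np.save('p.npy',b.x)
# single long lens triangulation
print('tri',least_squares(lambda X:np.r_[proj(s,X)-ps[0],proj(d,X)-pc[0]],[.55,.14,.19]))
for nm,D in (('side',s),('scene',d)):
    W=cloud(D); m=(W[...,2]>.158)&(W[...,2]<.180)&(np.hypot(W[...,0]-.552,W[...,1]-.141)<.022)
    q=W[m]; c=least_squares(lambda c:np.hypot(q[:,0]-c[0],q[:,1]-c[1])-.013,[.552,.141],loss='soft_l1',f_scale=.001); print(nm,len(q),c.x)
    m=(W[...,2]>.184)&(W[...,2]<.20)&(np.hypot(W[...,0]-.552,W[...,1]-.141)<.022);print(np.median(W[m],0),np.nanmax(W[m][:,2]))
E
```

```text
[ 0.55023466  0.14121572  1.53256045 -0.03474263] 4.167527158605453 [-0.6  0.1  0.3 -0.9  0.2 -0.4  0.5 -0.6 -0.  -0.5 -0.2 -1.7 -1.7 -0.3
  0.3 -0.3]
tri      message: Both `ftol` and `xtol` termination conditions are satisfied.
     success: True
      status: 4
         fun: [-2.904e-01  2.433e-01 -3.799e-01 -4.260e-01]
           x: [ 5.522e-01  1.405e-01  1.884e-01]
        cost: 0.23463504824898376
         jac: [[-8.778e+02 -3.437e+02 -1.485e+02]
               [-1.955e+02  8.210e+02 -4.593e+02]
               [-5.765e+01  6.351e+02  1.581e+02]
               [ 5.380e+02  1.367e+02 -3.020e+02]]
        grad: [-4.020e-06 -1.889e-06 -1.944e-06]
  optimality: 4.0202807554123865e-06
 active_mask: [ 0.000e+00  0.000e+00  0.000e+00]
        nfev: 4
        njev: 4
side 248 [0.55284685 0.14101811]
[0.55126867 0.14342538 0.18699593] 0.1908287536341775
scene 122 [0.55268181 0.1405716 ]
[0.55535352 0.13965751 0.18688669] 0.19187988103765852
```

step_arm(series=[[0.43, 0, 0, 0, -1], [0.43, 0, 0, 0, -1], [0.43, 0, 0, 0, -1], [0.43, 0, 0, 0, -1], [0.43, 0, 0, 0, -1], [0.43, 0, 0, 0, -1], [0.43, 0, 0, 0, -1], [0.43, 0, 0, 0, -1], [0.43, 0, 0, 0, -1], [0.43, 0, 0, 0, -1], [0.43, 0, 0, 0, -1], [0.43, 0, 0, 0, -1]])

```text
time: 8.5
tool_pos: [0.4028, 0.0279, 0.2486]
tool_rot: [3.141, 0.0, 2.262]
contact_force: [-0.7, -0.3, -0.2]
opening: 0.0393
```

step_arm(series=[[0.43, 0, 0, 0, -1], [0.43, 0, 0, 0, -1], [0.43, 0.5, 0.375, 0, -1], [0.43, 0.5, 0.375, 0, -1], [0.43, 0.5, 0.375, 0, -1], [0.43, 0.5, 0.375, 0, -1], [0.43, 0.5, 0.375, 0, -1], [0.43, 0.5, 0.375, 0, -1], [0.43, 0.5, 0.375, 0, -1], [0.43, 0.5, 0.375, 0, -1], [0.43, 0.5, 0.375, 0, -1], [0.43, 0.5, 0.375, 0, -1]])

```text
time: 9.7
tool_pos: [0.5283, 0.1222, 0.2485]
tool_rot: [-3.142, 0.0, 1.302]
contact_force: [0.1, 0.1, 0.2]
opening: 0.0392
```

step_arm(series=[[0.43, 0.5, 0.375, 0, -1], [0.43, 0.5, 0.375, 0, -1], [0.43, 0, 0, 0, -1], [0.43, 0, 0, 0, -1], [0.43, 0, 0, -0.4, -1], [0.43, 0, 0, 0, 0], [0.43, 0, 0, 0, 0]])

```text
time: 10.4
tool_pos: [0.5527, 0.1404, 0.2385]
tool_rot: [-3.141, 0.0, 0.907]
contact_force: [0.7, -1.3, -0.2]
opening: 0.0395
```

```bash
python3 - <<'E'
from h import *
print(sensors.observe()['qpos'],sensors.observe()['tool_pos'])
s=grab('side','s6')
cv2.imwrite('pics/s6c.png',cv2.resize(s['pixels'][240:420,140:340],None,fx=4,fy=4,interpolation=cv2.INTER_CUBIC)[:600])
grab('wrist','w6')
E
```

```text
[ 1.14442825e-01  4.29606298e-01  1.40401466e+00 -1.84893940e-05
  1.30849378e+00  7.78399027e-01] [0.5527443  0.14043288 0.23849378]
```

View pics/s6c.png

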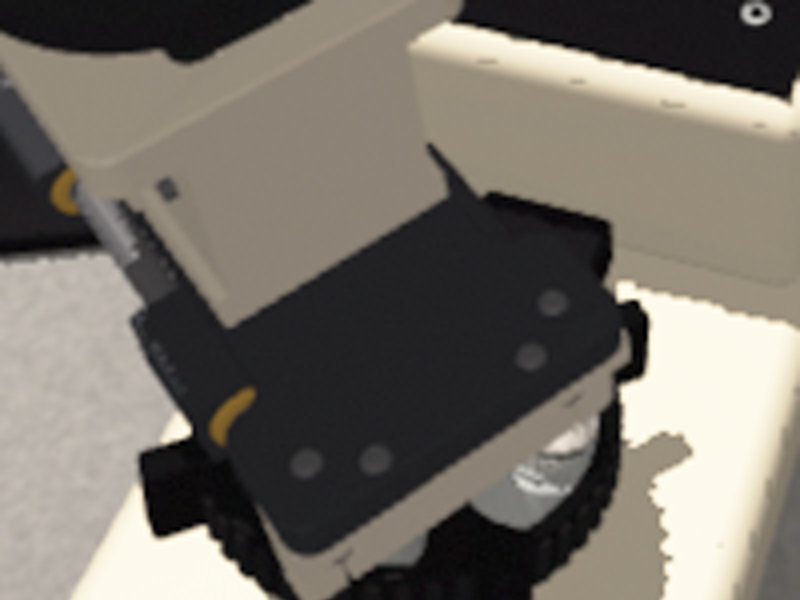

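View pics/w6.png

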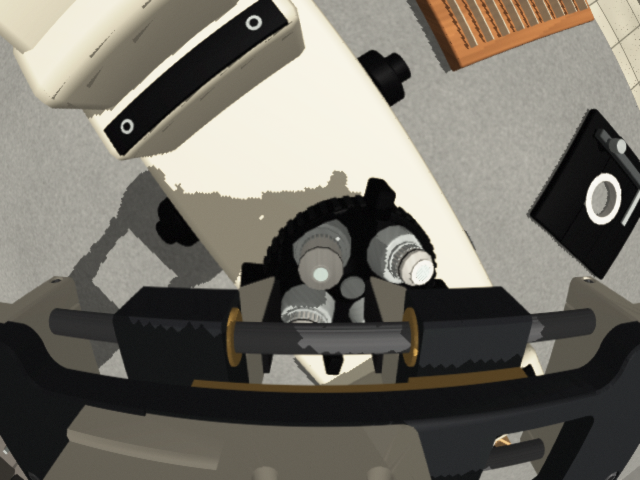

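step_arm(series=[[0.43, 0, 0, -0.7, 0], [0.43, 0, 0, -0.7, 0], [0.43, 0, 0, -0.7, 0], [0.43, 0, 0, -0.44, 0], [0.43, 0, 0, 0, 0]])

```text
time: 11.0
tool_pos: [0.5522, 0.1402, 0.1738]
tool_rot: [-3.14, 0.002, 0.904]
contact_force: [-0.0, 0.0, -0.4]
opening: 0.0395
```

step_arm(series=[[0.3, 0, 0, 0, 0], [0.25, 0, 0, 0, 0], [0.2, 0, 0, 0, 0], [0.2, 0, 0, 0, 0], [0.2, 0, 0, 0, 0]], squeeze=20)

```text
time: 11.5
tool_pos: [0.5534, 0.1405, 0.176]
tool_rot: [3.14, -0.001, 0.904]
contact_force: [-0.8, 1.0, 5.8]
opening: 0.0255
```

step_arm(series=[[0.2, 0, 0, 0.006, 1], [0.2, 0, 0, 0.006, 1], [0.2, 0, 0, 0.006, 1], [0.2, 0, 0, 0.006, 1], [0.2, 0, 0, 0.006, 0], [0.2, 0, 0, 0, 0]])

```text
time: 12.1
tool_pos: [0.5528, 0.1404, 0.176]
tool_rot: [3.141, -0.0, 1.222]
contact_force: [-2.1, 1.7, 5.0]
opening: 0.0253
```

```bash
python3 - <<'E'
from h import *
o=sensors.observe();print({k:np.round(v,3) for k,v in o.items()})
E
```

```text
{'time': np.float64(12.1), 'qpos': array([0.114, 0.484, 1.497, 0.   , 1.161, 0.463]), 'qvel': array([-0.   ,  0.001, -0.   , -0.002,  0.   ,  0.001]), 'joint_efforts': array([ -0.999, -46.604, -22.558,  -0.349,  -0.6  ,  -0.092]), 'tool_pos': array([0.553, 0.14 , 0.176]), 'tool_rot': array([ 3.141, -0.   ,  1.222]), 'contact_force': array([-2.138,  1.702,  4.975]), 'torque': array([ 0.137,  0.494, -0.032]), 'opening': np.float64(0.025)}
```

step_arm(series=[[0.2, 0, 0, 0.006, 1], [0.2, 0, 0, 0.006, 1], [0.2, 0, 0, 0.006, 1], [0.2, 0, 0, 0.006, 1], [0.2, 0, 0, 0.006, 1], [0.2, 0, 0, 0.006, 1], [0.2, 0, 0, 0.006, 1], [0.2, 0, 0, 0.006, 1], [0.2, 0, 0, 0.006, 1], [0.2, 0, 0, 0.006, 1], [0.2, 0, 0, 0.006, 1], [0.2, 0, 0, 0.006, 1]])

```text
time: 13.3
tool_pos: [0.5524, 0.1403, 0.1775]
tool_rot: [-3.141, -0.001, 2.185]
contact_force: [-2.8, 0.7, 3.4]
opening: 0.0257
```

```bash
python3 - <<'E'
from h import *
s=grab('side','s7')
cv2.imwrite('pics/s7c.png',cv2.resize(s['pixels'][240:420,140:340],None,fx=4,fy=4,interpolation=cv2.INTER_CUBIC)[:600])
E
```

```text
(no output)
```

View pics/s7c.png

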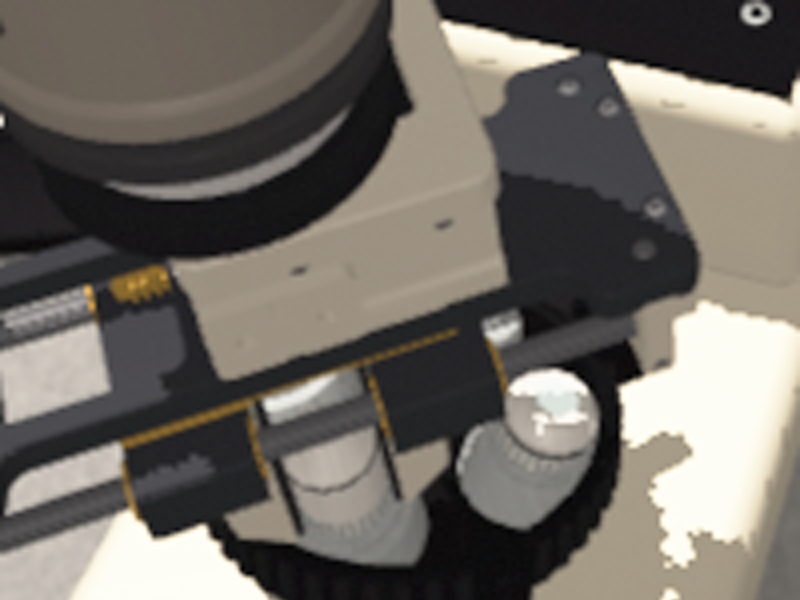

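step_arm(series=[[0.2, 0, 0, 0.006, 1], [0.2, 0, 0, 0.006, 1], [0.2, 0, 0, 0.006, 1], [0.2, 0, 0, 0.006, 1], [0.2, 0, 0, 0.006, 1], [0.2, 0, 0, 0.006, 1], [0.2, 0, 0, 0.006, 1], [0.2, 0, 0, 0.006, 1], [0.2, 0, 0, 0.006, 1], [0.2, 0, 0, 0.006, 1], [0.2, 0, 0, 0.006, 1], [0.2, 0, 0, 0.006, 1]])

```text
time: 14.55
tool_pos: [0.5524, 0.14, 0.1793]
tool_rot: [-3.141, -0.001, -3.139]
contact_force: [-3.1, 0.3, 4.5]
opening: 0.0255
```

step_arm(series=[[0.2, 0, 0, 0.006, 1], [0.2, 0, 0, 0.006, 1], [0.2, 0, 0, 0.006, 1], [0.2, 0, 0, 0.006, 1], [0.2, 0, 0, 0.006, 1], [0.2, 0, 0, 0.006, 1], [0.2, 0, 0, 0.03, 0], [0.2, 0, 0, 0.03, 0]])

```text
time: 15.35
tool_pos: [0.5525, 0.14, 0.181]
tool_rot: [3.141, -0.002, -2.663]
contact_force: [-2.3, -1.2, -2.6]
opening: 0.0255
```

step_arm(series=[[0.2, 0, 0, 0.06, 0], [0.2, 0, 0, 0.08, 0], [0.2, 0, 0, 0.08, 0], [0.2, 0, 0, 0.08, 0], [0.2, 0, 0, 0, 0]])

```text
time: 15.85
tool_pos: [0.5536, 0.1404, 0.1899]
tool_rot: [-3.141, 0.002, -2.66]
contact_force: [0.6, 0.6, -1.5]
opening: 0.0256
```

step_arm(series=[[0.2, 0, 0, 0.3, 0], [0.2, 0, 0, 0.5, 0], [0.2, 0, 0, 0.7, 0], [0.2, 0, 0, 0.7, 0], [0.2, 0, 0, 0.5, 0], [0.2, 0, 0, 0.3, 0], [0.2, 0, 0, 0, 0]])

```text
time: 16.55
tool_pos: [0.5533, 0.1404, 0.2656]
tool_rot: [-3.141, 0.002, -2.659]
contact_force: [-0.6, -0.4, -2.0]
opening: 0.0253
```

```bash
python3 - <<'E'
from h import *
s=grab('side','s8'); print(sensors.observe()['qpos'].round(3))
cv2.imwrite('pics/s8c.png',cv2.resize(s['pixels'][230:430,140:340],None,fx=3,fy=3,interpolation=cv2.INTER_CUBIC)[:600])
grab('scene','c8')
E
```

```text
[ 0.114  0.411  1.36   0.     1.369 -1.939]
```

View pics/s8c.png

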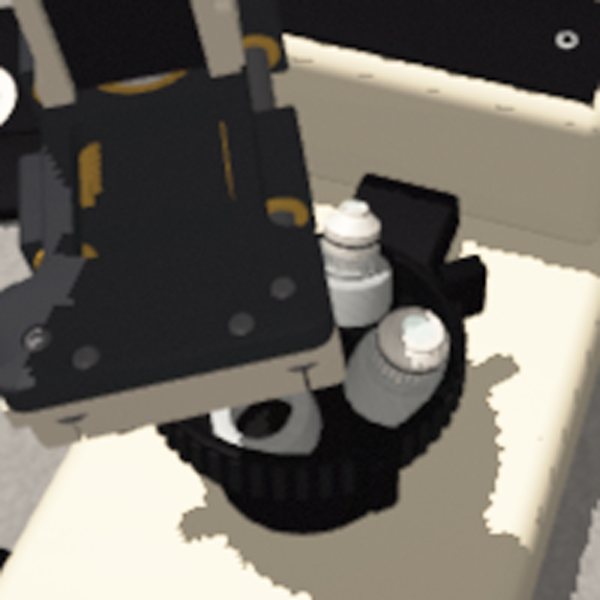

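View pics/c8.png

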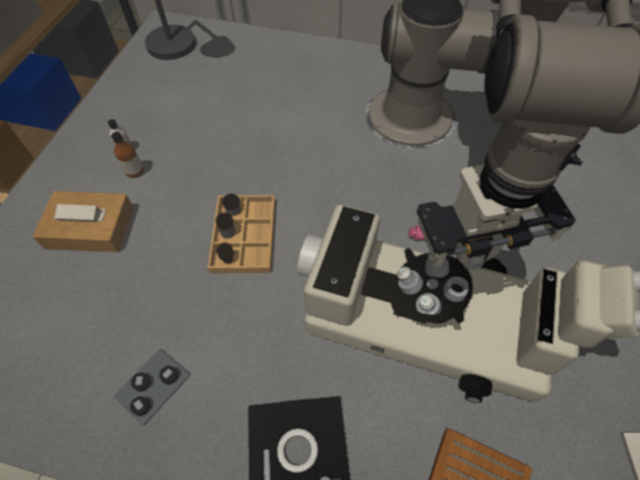

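```bash
python3 - <<'E'
from h import *
from scipy.spatial.transform import Rotation
d=load('scene0');s=load('side0')
# corners: local (x,y) of outer top rim
H=np.array([[-92,-62],[-92,62],[92,62],[92,-62]])/1000
pc=[(200+x/6,185+y/6) for x,y in [(110,62),(445,62),(420,497),(45,490)]]
ps={0:(628,100),1:(688,362),3:(90,108)}
def corner(t,k):
    c,n=np.cos(t[2]),np.sin(t[2]); return np.array([t[0]+c*H[k,0]-n*H[k,1],t[1]+n*H[k,0]+c*H[k,1],.022])
for nm,us,uc in(('both',1,1),('side',1,0),('scene',0,1)):
    def f(t):
        r=[]
        for k in range(4):
            if uc: r+=list(proj(d,corner(t,k))-pc[k])
            if us and k in ps: r+=list(proj(s,corner(t,k))-(np.array(ps[k])/6+[300,170]))
        return np.array(r)
    b=least_squares(f,[.458,-.29,.26]);t=b.x;print(nm,t,b.fun.round(1))
    c,n=np.cos(t[2]),np.sin(t[2])
    for lx in(-.06,0,.06): print('cell',t[0]+c*lx-n*.03,t[1]+n*lx+c*.03)
E
```

```text
both [ 0.45684463 -0.29003953  0.24827256] [ 0.8 -0.8 -0.6 -0.5  0.9 -0.7 -0.4 -0.5 -0.4 -0.9  0.3  0.3 -0.7 -0.7]
cell 0.39131243799237714 -0.2757031723675232
cell 0.44947273914352176 -0.26095938147073655
cell 0.5076330402946664 -0.24621559057394993
side [ 0.45555429 -0.28869718  0.24756485] [ 0.   0.   0.2  0.1 -0.3 -0.2]
cell 0.39003225355678045 -0.27431444748524136
cell 0.44820297434367506 -0.25961182040253455
cell 0.5063736951305697 -0.24490919331982777
scene [ 0.45821754 -0.29038511  0.25328029] [ 0.2 -0.2  0.3 -0.4 -0.5 -0.5  0.1  0.9]
cell 0.39261436786524095 -0.27637709517356984
cell 0.45070010700882657 -0.26134223873450374
cell 0.5087858461524122 -0.24630738229543764
```

step_arm(series=[[0.2, -0.28, -0.4, 0, -0.98], [0.2, -0.28, -0.73, 0, -0.98], [0.2, -0.28, -0.73, 0, -0.98], [0.2, -0.28, -0.73, 0, -0.98], [0.2, -0.28, -0.73, 0, -0.98], [0.2, -0.28, -0.73, 0, -0.98], [0.2, -0.28, -0.73, 0, -0.98], [0.2, -0.28, -0.73, 0, -0.98], [0.2, -0.28, -0.73, 0, -0.98], [0.2, -0.28, -0.73, 0, -0.98], [0.2, -0.28, -0.73, 0, -0.98], [0.2, -0.28, -0.73, 0, -0.98]])

```text
time: 17.85
tool_pos: [0.4681, -0.0711, 0.2634]
tool_rot: [-3.141, -0.002, 2.68]
contact_force: [0.8, -0.4, -1.0]
opening: 0.0254
```

step_arm(series=[[0.2, -0.28, -0.73, 0, -0.98], [0.2, -0.28, -0.73, 0, -0.98], [0.2, -0.28, -0.73, 0, -0.98], [0.2, -0.28, -0.73, 0, -0.98], [0.2, -0.28, -0.73, 0, -0.98], [0.2, -0.28, -0.73, 0, -0.98], [0.2, -0.28, -0.73, 0, -0.98], [0.2, -0.28, -0.73, 0, -0.98], [0.2, -0.28, -0.73, 0, -0.98], [0.2, -0.28, -0.73, 0, -0.98], [0.2, -0.32, -0.91, 0, -0.98], [0.2, 0, 0, 0, 0]])

```text
time: 19.05
tool_pos: [0.3899, -0.2776, 0.2633]
tool_rot: [-3.14, -0.001, 1.816]
contact_force: [-0.5, 0.4, -2.8]
opening: 0.0256
```

step_arm(series=[[0.2, 0.06, 0.08, -0.5, 0], [0.2, 0, 0, -1, 0], [0.2, 0, 0, -1, 0], [0.2, 0, 0, -1, 0], [0.2, 0, 0, -1, 0], [0.2, 0, 0, -1, 0], [0.2, 0, 0, -0.7, 0], [0.2, 0, 0, -0.3, 0], [0.2, 0, 0, 0, 0]])

```text
time: 19.95
tool_pos: [0.392, -0.2729, 0.1008]
tool_rot: [-3.14, -0.002, 1.821]
contact_force: [-0.5, 0.1, -1.3]
opening: 0.0252
```

```bash
python3 - <<'E'
from h import *
s=grab('side','s9'); c=grab('scene','c9'); w=grab('wrist','w9')
a=cv2.resize(s['pixels'][130:270,290:440],None,fx=4,fy=4,interpolation=cv2.INTER_CUBIC)
cv2.imwrite('pics/s9c.png',a)
cv2.imwrite('pics/c9c.png',cv2.resize(c['pixels'][150:290,180:330],None,fx=4,fy=4,interpolation=cv2.INTER_CUBIC))
E
```

```text
(no output)
```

View pics/s9c.png

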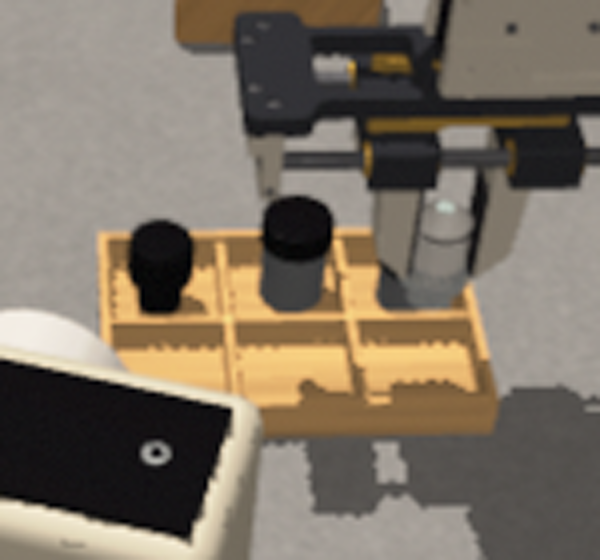

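View pics/c9c.png

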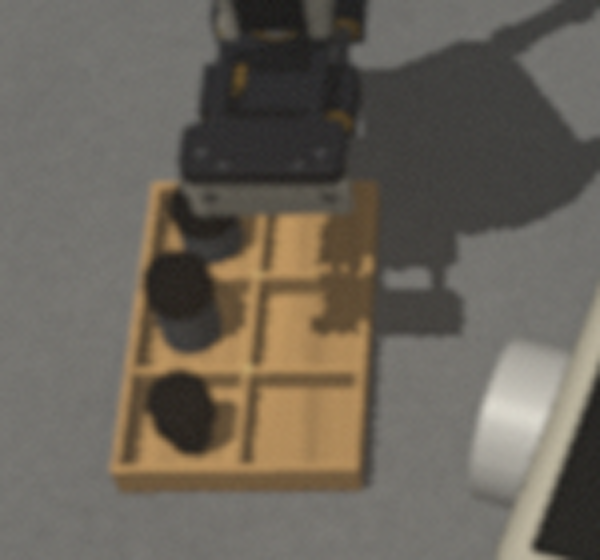

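View pics/w9.png

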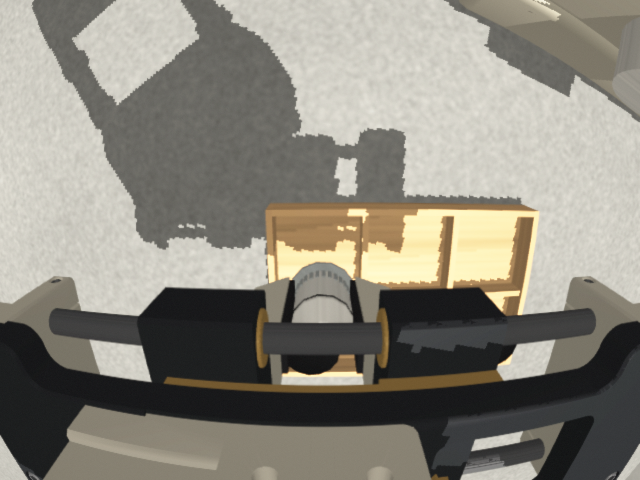

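```bash
python3 - <<'E'
from h import *
d=load('w9');K=d['camera_matrix']
def pt(u,v,z):
    a=np.array([u-K[0,2],v-K[1,2]]);r=np.linalg.norm(a);t=r/K[0,0];ray=np.r_[a/r*np.sin(t),np.cos(t)]
    q=d['pose'][:3,:3]@ray;o=d['pose'][:3,3];return o+q*(z-o[2])/q[2]
for u,v in((267,207),(538,211),(362,216),(447,216)): print(pt(u,v,.022))
t=[.45684,-.29004,.2483];c,n=np.cos(t[2]),np.sin(t[2])
for x,y in((-.092,.062),(.092,.062),(-.03,.058),(.03,.058)):print(t[0]+c*x-n*y,t[1]+n*x+c*y)
E
```

```text
[ 0.35228219 -0.25330347  0.022     ]
[ 0.52786324 -0.2089466   0.022     ]
[ 0.40980247 -0.24447618  0.022     ]
[ 0.46253487 -0.23051235  0.022     ]
0.35242459206041105 -0.25255103382581456
0.5307816079619767 -0.2073318467622608
0.41350617757210284 -0.24119146026965113
0.47166607406174377 -0.2264460731837097
```

step_arm(series=[[0.2, 0, -0.1, -0.4, 0], [0.2, 0, 0, -0.6, 0], [0.2, 0, 0, -0.5, 0], [0.2, 0, 0, -0.3, 0], [0.2, 0, 0, -0.16, 0], [0.2, 0, 0, 0, 0]])

```text
time: 20.7
tool_pos: [0.3923, -0.2762, 0.0525]
tool_rot: [-3.141, -0.0, 1.821]
contact_force: [-1.1, 0.2, -2.4]
opening: 0.0253
```

step_arm(series=[[0.2, 0, 0, -0.08, 0], [0.2, 0, 0, -0.08, 0], [0.2, 0, 0, -0.08, 0], [0.2, 0, 0, 0, 0]])

```text
time: 21.1
tool_pos: [0.3924, -0.2762, 0.0467]
tool_rot: [3.142, -0.0, 1.821]
contact_force: [-0.3, 0.6, -1.7]
opening: 0.0251
```

step_arm(series=[[0.2, 0, 0, -0.04, 0], [0.2, 0, 0, -0.04, 0], [0.2, 0, 0, 0, 0]])

```text
time: 21.4
tool_pos: [0.3924, -0.2762, 0.0446]
tool_rot: [3.142, -0.0, 1.821]
contact_force: [-0.1, 0.3, -1.9]
opening: 0.0253
```

step_arm(series=[[0.2, 0, 0, -0.03, 0], [0.2, 0, 0, -0.03, 0], [0.2, 0, 0, 0, 0]])

```text
time: 21.7
tool_pos: [0.3925, -0.2763, 0.0435]
tool_rot: [3.141, 0.0, 1.821]
contact_force: [-0.3, 0.1, 2.1]
opening: 0.0252
```

step_arm(series=[[0.29, 0, 0, 0, 0], [0.31, 0, 0, 0, 0], [0.34, 0, 0, 0, 0], [0.38, 0, 0, 0, 0], [0.42, 0, 0, 0, 0], [0.42, 0, 0, 0, 0]])

```text
time: 22.3
tool_pos: [0.3924, -0.2762, 0.0432]
tool_rot: [3.142, -0.0, 1.821]
contact_force: [0.4, -0.1, 0.2]
opening: 0.0383
```

step_arm(series=[[0.42, 0, 0, 0.2, 0], [0.42, 0, 0, 0.5, 0], [0.42, 0, 0, 1, 0], [0.42, 0, 0, 1, 0], [0.42, 0, 0, 1, 0], [0.42, 0, 0, 1, 0], [0.42, -0.5, 0.5, 1, 0], [0.42, -0.5, 1, 0.5, 0], [0.42, 0, 1, 0, 0], [0.42, 0, 1, 0, 0], [0.42, 0, 1, 0, 0], [0.42, 0, 0, 0, 0]])

```text
time: 23.5
tool_pos: [0.3669, -0.1614, 0.1986]
tool_rot: [3.141, -0.001, 1.823]
contact_force: [-0.3, -0.9, -0.1]
opening: 0.0388
```

```bash
python3 - <<'E'
from h import *
s=grab('side','s10'); c=grab('scene','c10')
a=cv2.resize(s['pixels'][150:420,150:440],None,fx=2.2,fy=2.2,interpolation=cv2.INTER_CUBIC)
cv2.imwrite('pics/s10c.png',a)
cv2.imwrite('pics/c10c.png',cv2.resize(c['pixels'][180:360,190:500],None,fx=2.5,fy=2.5,interpolation=cv2.INTER_CUBIC))
E
```

```text
(no output)
```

View pics/s10c.png

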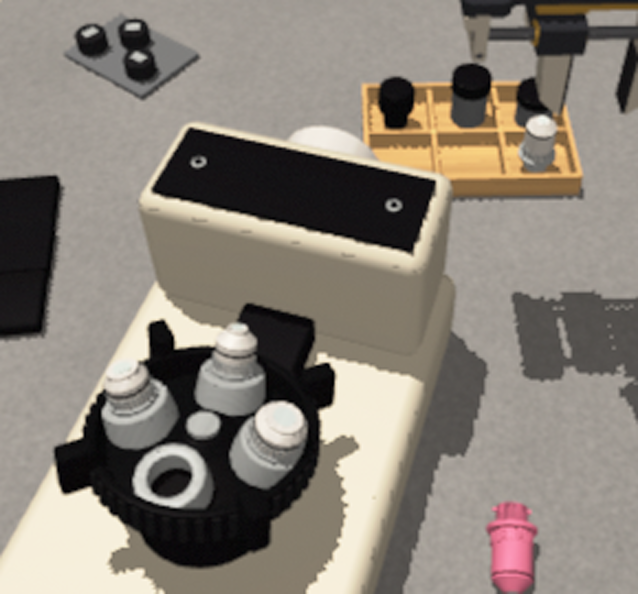

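View pics/c10c.png

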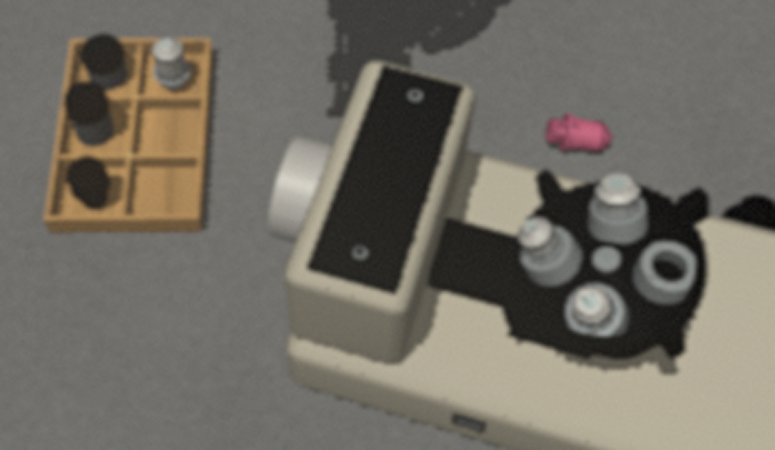

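```bash
python3 - <<'E'
from h import *
for n in('s10','c10'):
    W=cloud(load(n)); m=(np.hypot(W[...,0]-.3915,W[...,1]-.2757*-1*-1)<.03)if 0 else (np.hypot(W[...,0]-.3915,W[...,1]+.2757)<.03)
    q=W[m&(W[...,2]>.028)&(W[...,2]<.048)]; c=least_squares(lambda c:np.hypot(q[:,0]-c[0],q[:,1]-c[1])-.013,[.3915,-.2757],loss='soft_l1',f_scale=.001).x
    print(n,len(q),c,'top',np.nanmax(W[m][:,2]))
a,b=load('c5')['pixels'].astype(int),load('c10')['pixels'].astype(int); print(abs(a-b)[230:340,380:440].mean())
hand_in()
E
```

```text
s10 111 [ 0.39360287 -0.27624119] top 0.058416636237249575
c10 72 [ 0.39347193 -0.27759609] top 0.05957951688596541
2.134949494949495
the job is handed in; nothing more can be done
```

I turned the turret about 131° counter-clockwise by straddling one grip lobe, until the long objective clicked into the upright working position. I then gripped its barrel, unscrewed it about 155° and lifted it straight out. It now stands lens up in the empty end cell nearest the robot. I handed the job in after about 23.5 s of robot time; no verdict was reported.

**Objective:** both cameras show it upright and about 3 mm from the cell centre. Its top measures 58–60 mm above the table, against 57.5 mm expected when it stands on the cell floor, so within the cameras' roughly 2 mm calibration.

**Turret:** the pictures show it on the same click-stop, with the empty mount in the working position.

**Other parts:** the canisters, the eyepiece and the other three objectives look unmoved. I judged this by eye from the pictures and did not measure it.

**Gripper:** it was clear of everything at hand-in.

**Camera disagreement:** the estimates of the tray and optical-axis positions differed by 1–3 mm between cameras. One fit of the four objectives put the turret 2° off its stop, but the picture and near-zero contact force indicated it was home. No check failed.

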